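Resin changeover at the potting cell

ROBOT

A 7-joint arm with a two-finger parallel gripper is mounted at the origin on the work surface. World frame = base frame: x ahead of the robot, y to its left, z up, the work surface at z = 0. Lengths are in m, angles in rad, forces in N, time in s.
With the tool pointing down it reaches from about 0.425 to 0.95 m from the base axis. Payload 16.7 kg.
Tool frame: the origin (TCP) lies at the very end of the fingers, on their centre line; the grasp point (between the pads) lies 19 mm behind it; z points along the fingers, y is the line along which they close (so a half turn about z gives the same grasp; the last joint's range is limited). The gripper opens to 94 mm and grips with 3 to 60 N. Pads are 16 mm wide; open, the fingers measure 119 mm over their backs; the gripper's body (75 mm by 177 mm) begins 78 mm behind the grasp point.
Start: joints at [0.986, 0.426, 0.074, 1.606, -0.034, 1.111, -0.067], TCP at [0.285, -0.612, 0.205] pointing down, gripper open.
Joint ranges: [-2.85, 2.85], [-0.5, 2.14], [-1.23, 1.37], [0.21, 2.46], [-1.02, 4.16], [0.16, 2.05], [-2.73, 2.73]. Speed limits (rad/s): [1.89, 1.89, 2.39, 2.39, 3.01, 3.01, 3.01].

INTERFACE

Orientations are given as a unit quaternion [x, y, z, w].
In Python, from cell import manip, get_image, camera_params gives the robot as it stands. The module is installed in compiled form; this text tells all that it offers. Calls block until the motion is done:
- manip.reach(position, orientation): joint-space move of the TCP to a pose.
- manip.move_l(position, rate=0.15, rotation=None): straight line of the TCP; rotation=None keeps the orientation; rate is the mean speed in m/s.
- manip.goto_joints(angles): joint-space move.
- manip.set_gripper(opening): opening from 0.0 (shut) to 1.0 (fully open); the grip force is fixed at half the most; returns when the fingers have stopped.
- manip.hold(seconds).
- manip.solve_ik(position, orientation): joint angles nearest the present ones, or None.
- manip.get_obs(): the state.
- get_image(name): name is "scene" or "top"; returns the picture (384x512x3 uint8, red, green, blue); there is no depth.
- camera_params(name): a dict with "camera_matrix" (3x3 intrinsics, pixels), "rvec" (rotation vector, rad) and "tvec" (3), from world to camera coordinates, as OpenCV has them. Camera axes: x right, y down, z forward; pixel columns grow to the right and rows downward; lengths in m; the calibration is good to about 2 mm. A picture is of the moment at which its call begins. camera_params takes no time and is no camera call.
A pose or a line that the arm cannot do raises manip.Unreachable and nothing moves.
- manip.sign_off(): hands the job in; it is judged then, once.
The state is a dict: "t": time; "joint_positions": joint angles; "joint_vel": joint speeds; "tau": joint torques, N m; "eef_pos": TCP position; "eef_rot": TCP orientation; "wrist_force": force on the tool from outside, world axes, zero at the start; "torque": the same for the moment, N m; "finger_gap": opening from 0.0 (shut) to 1.0 (fully open); "finger_force": force on a finger pad.
Only numpy, scipy, OpenCV 4.12 (cv2) and the standard library are available. Lean on these libraries where they do the work, as an engineer would, in place of code of your own. Each camera call takes 0.05 s, during which the arm holds its last target. There are 200 camera calls.

TASK

Change over the potting cell: first turn the pressure knob all the way down to zero and, with the pressure off, swap the two resin tins, so that the tall one stands upright in the middle of the heating plate and the short one upright in the middle of the round rubber mat, and set every open aluminium housing there is upright and flat in a tray compartment of its own. When all that is done, turn the knob up until its pointer is exactly at the set tab on the scale, and let go. Leave the set tab and the other things on the table where they are.

Things in the scene. Friction and masses are not known exactly. Their poses are not given: they have to be found in the camera images.
- knob (a joint): pressure knob on top of the grey controller box (140 x 140 x 60 mm, to the robot's right), vertical axis: black bar 60 x 14 mm, 30 mm tall, on a black skirt 62 mm across, 6 mm high; a white line along half the bar is the pointer. 0 rad = zero pressure, end stop fully anticlockwise; grows clockwise seen from above, to 4.7. The white scale under it has a long tick at each end
- knob_grip (a point): on the knob's axis, 9 mm below the top of the grip bar and 28 mm above the box top: grip the bar here, fingers pointing down, closing across its 14 mm width. Its x axis turns with the knob and runs along the bar, towards the pointer end; z is up
- setpoint (a joint): small white set tab (a block 14 x 9 x 8 mm) standing on the box just outside the rim of the knob's white scale disc, 62 mm from its axis. Measured like the knob: same zero, same direction, so the pointer is at the tab when the two values are equal. Stiff; to be left where it is
- set_tab (a point): inner end of the set tab, 55 mm from the knob's axis
- tray: carrier tray, black plastic, fixed: 180 (x) x 154 (y) x 12 mm high, floor 4 mm thick, walls and two crossing dividers 4 mm thick make 4 open compartments of about 84 (x) x 71 (y) mm. Origin: centre of its underside, on the table
- cell0 (a point): centre of the floor of a tray compartment (-x -y), 4 mm above the table; axes as the tray's
- cell1 (a point): centre of the floor of a tray compartment (-x +y), 4 mm above the table; axes as the tray's
- cell2 (a point): centre of the floor of a tray compartment (+x -y), 4 mm above the table; axes as the tray's
- cell3 (a point): centre of the floor of a tray compartment (+x +y), 4 mm above the table; axes as the tray's
- hotplate: heating plate, fixed, square dark steel block 110 x 110 x 18 mm with bright top. Origin: centre of its underside, on the table
- mat: round black rubber mat, fixed, 110 mm across, 6 mm thick. Origin: centre of its underside, on the table
- short_tin: short rectangular resin tin, bare metal with paper label, 90 (x) x 60 (y) x 85 mm tall, with a black cap (28 mm across, 13 mm high) on top, 24 mm off centre to +x; up to 0.46 kg. Starts on the heating plate. Origin: centre of its underside
- tall_tin: tall rectangular resin tin, like the short one but 130 mm tall (plus the cap); up to 0.65 kg. Starts on the rubber mat. Origin: centre of its underside
- housing0: open-topped aluminium electronics housing, 70 (x) x 48 (y) x 42 mm tall, walls 4 mm, with a circuit board inside, black connector stub on its +x end; 120 g. May be absent. Origin: centre of its underside
- housing1: open-topped aluminium electronics housing, 70 (x) x 48 (y) x 42 mm tall, walls 4 mm, with a circuit board inside, black connector stub on its +x end; 120 g. May be absent. Origin: centre of its underside
- housing2: open-topped aluminium electronics housing, 70 (x) x 48 (y) x 42 mm tall, walls 4 mm, with a circuit board inside, black connector stub on its +x end; 120 g. May be absent. Origin: centre of its underside
- housing3: open-topped aluminium electronics housing, 70 (x) x 48 (y) x 42 mm tall, walls 4 mm, with a circuit board inside, black connector stub on its +x end; 120 g. May be absent. Origin: centre of its underside
- spray_can: spray can, 60 mm across, 150 mm tall, bystander, to be left alone
- cup: clear plastic cup, 72 mm across, 85 mm tall, bystander, to be left alone
- screwdriver: screwdriver, 190 mm long, lying along its x, bystander, to be left alone
- wrench: wrench, 170 mm long, lying along its x, bystander, to be left alone
- tape: tape roll, 100 mm across, 25 mm high, bystander, to be left alone
- nozzle_box: small grey open box, 100 x 130 x 50 mm, bystander, to be left alone
- brush: brush, 180 mm long, lying along its x, bystander, to be left alone
Mind the look-alikes: they are no part of the job. What is shaped like the housing3 but purple or yellow is not meant.

How it is judged:
On the way, in this order (a step that is already met when the one before it is completed fails the run):
1. the knob is turned down to zero (value of joint knob below 0.12 rad), for 0.2 s.
2. with the pressure still off, the tins stand swapped and every housing is flat in the tray (horizontal distance between short_tin and mat below 0.02 m and z of short_tin in the frame of mat between 0 and 0.012 m and angle between each of short_tin, tall_tin, housing0, housing1, housing2, housing3's own z axis and vertical below 0.1 rad and linear speed of each of short_tin, tall_tin, housing0, housing1, housing2, housing3 below 0.02 m/s and horizontal distance between tall_tin and hotplate below 0.02 m and z of tall_tin in the frame of hotplate between 0.012 and 0.024 m and x of housing0 in the frame of tray between -0.075 and 0.075 m and y of housing0 in the frame of tray between -0.065 and 0.065 m and z of each of housing0, housing1, housing2, housing3 in the frame of tray below 0.009 m and x of housing1 in the frame of tray between -0.075 and 0.075 m and y of housing1 in the frame of tray between -0.065 and 0.065 m and x of housing2 in the frame of tray between -0.075 and 0.075 m and y of housing2 in the frame of tray between -0.065 and 0.065 m and x of housing3 in the frame of tray between -0.075 and 0.075 m and y of housing3 in the frame of tray between -0.065 and 0.065 m and value of joint knob below 0.3 rad), for 0.2 s.
At the end, for the whole second after the job is handed in: Tall tin upright within 20 mm of the middle of the heating plate, short tin upright within 20 mm of the middle of the rubber mat, every housing present flat on the floor of a compartment of the tray, all at rest; knob pointer within 0.12 rad of the set tab, knob at rest (horizontal distance between short_tin and mat below 0.02 m and z of short_tin in the frame of mat between 0 and 0.012 m and angle between each of short_tin, tall_tin, housing0, housing1, housing2, housing3's own z axis and vertical below 0.1 rad and linear speed of each of short_tin, tall_tin, housing0, housing1, housing2, housing3 below 0.02 m/s and horizontal distance between tall_tin and hotplate below 0.02 m and z of tall_tin in the frame of hotplate between 0.012 and 0.024 m and x of housing0 in the frame of tray between -0.075 and 0.075 m and y of housing0 in the frame of tray between -0.065 and 0.065 m and z of each of housing0, housing1, housing2, housing3 in the frame of tray below 0.009 m and x of housing1 in the frame of tray between -0.075 and 0.075 m and y of housing1 in the frame of tray between -0.065 and 0.065 m and x of housing2 in the frame of tray between -0.075 and 0.075 m and y of housing2 in the frame of tray between -0.065 and 0.065 m and x of housing3 in the frame of tray between -0.075 and 0.075 m and y of housing3 in the frame of tray between -0.065 and 0.065 m and y of set_tab in the frame of knob_grip between -0.0066 and 0.0066 m and x of set_tab in the frame of knob_grip above 0 m and velocity of joint knob between -0.1 and 0.1 rad/s); the robot touches nothing.
It fails at once if a tin is lifted while the pressure is on (value of joint knob above 0.4 rad and height (world z) of any of short_tin, tall_tin above 0.07 m).
It fails at once if the set tab is moved (distance of set_tab from where it was at the start of the episode above 0.01 m).
It fails at once if a bystander is moved more than 40 mm (distance of any of spray_can, cup, screwdriver, wrench, tape, nozzle_box, brush from where it was at the start of the episode above 0.04 m).
Of housing0, housing1, housing2, housing3 only 2 to 4 are there at a start; the rules pass over those that are not, and their reading is None.
At some moment in a run one of housing0, housing1, housing2, housing3 may be knocked a few centimetres aside while the robot is not near it.
Once in a run the grip may slacken for a moment while it holds something.
It also fails if it takes over 210 s, if anything falls off the work surface, if the arm or the gripper's body presses on something with over 40 N, if the wrist force passes 120 N, or if a joint passes its speed limit or range.

## Working session

There is one attempt and no reset: what is moved stays moved. The work goes in short steps, each a Python script; the robot and the scene stay as the last script left them, time stands still between calls to the robot, and variables do not carry over. Pictures are saved under pics/ and viewed, at most 14 in all, crops included, and the job is handed in when it is done.

```bash
mkdir -p pics; cat > h.py <<'E'
import numpy as np, cv2
from cell import manip, get_image, camera_params
def cam(n):
    p=camera_params(n);R=cv2.Rodrigues(np.array(p["rvec"],float))[0];return np.array(p["camera_matrix"],float),R,np.array(p["tvec"],float).ravel()
def ray(n,uv,z):
    K,R,t=cam(n);d=R.T@np.linalg.inv(K)@np.array([uv[0],uv[1],1.]);c=-R.T@t
    return (c+d*(z-c[2])/d[2])
def proj(n,P):
    K,R,t=cam(n);q=K@(R@np.array(P,float)+t);return q[:2]/q[2]
def save(n,f,crop=None,s=1):
    im=get_image(n);cv2.imwrite("pics/raw_"+f,im[:,:,::-1])
    if crop: im=im[crop[1]:crop[3],crop[0]:crop[2]]
    cv2.imwrite("pics/"+f,cv2.resize(im[:,:,::-1],None,fx=s,fy=s,interpolation=cv2.INTER_CUBIC));return im
E
python3 - <<'E'
from h import *
for n in("top","scene"):
    save(n,n+"0.png",s=1.5)
    K,R,t=cam(n);print(n,K.tolist(),(-R.T@t).round(3),R[2].round(3))
print(manip.get_obs())
E
```

```text
top [[409.4770098919847, 0.0, 257.86481003051813], [0.0, 409.4770098919847, 198.00269322173443], [0.0, 0.0, 1.0]] [0.359 0.061 1.455] [ 0.082  0.013 -0.997]
scene [[457.03336230511286, 0.0, 250.66956269542536], [0.0, 457.03336230511286, 190.67793719068754], [0.0, 0.0, 1.0]] [1.434 0.278 1.283] [-0.61  -0.147 -0.779]
{'t': 0.1, 'joint_positions': array([ 0.98548809,  0.42668776,  0.07385225,  1.60654507, -0.03411597,
        1.11082752, -0.0671096 ]), 'joint_vel': array([ 0.00158576, -0.00328172, -0.00088152, -0.0015399 ,  0.0031459 ,
       -0.00082024, -0.00131438]), 'tau': array([ 8.98759259e-03, -9.37461162e+01,  3.67728665e+00, -4.55041516e+01,
       -4.85812069e-02,  1.68201659e-02, -5.87288605e-05]), 'eef_pos': array([ 0.28475145, -0.6115437 ,  0.2048325 ]), 'eef_rot': array([ 9.76357667e-01,  2.16160454e-01, -1.65368551e-04, -5.81145391e-04]), 'wrist_force': array([ 0.08901114, -0.44272157,  0.26457314]), 'torque': array([ 0.04669501, -0.0160814 , -0.02752872]), 'finger_force': 0.0, 'finger_gap': 1.0012360579303607}
```

View pics/top0.png

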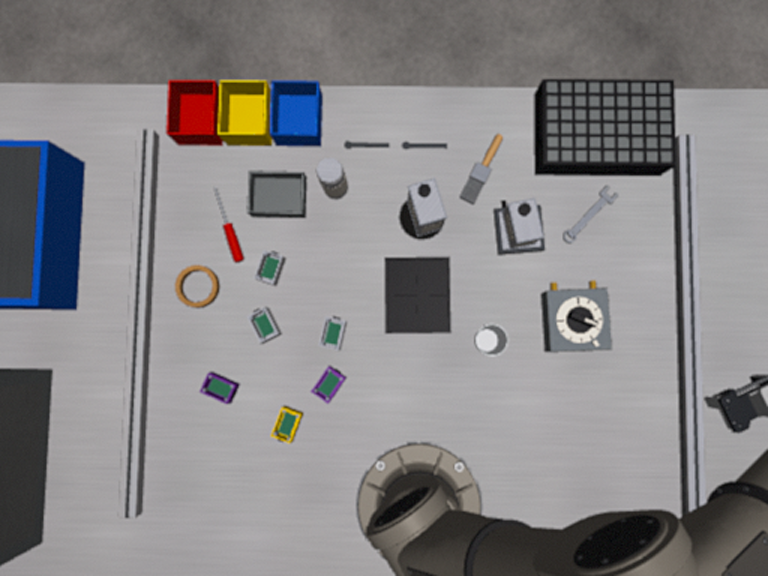

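View pics/scene0.png

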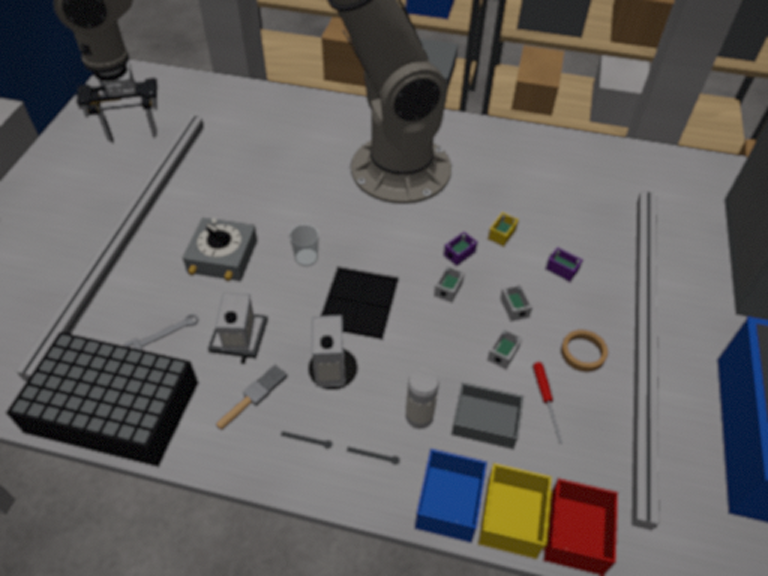

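```bash
python3 - <<'E'
import cv2,numpy as np
t=cv2.imread("pics/raw_top0.png");s=cv2.imread("pics/raw_scene0.png")
def c(im,x0,y0,x1,y1,w,h):return cv2.resize(im[y0:y1,x0:x1],(w,h),interpolation=cv2.INTER_CUBIC)
a=np.hstack([c(t,355,180,415,240,400,400),c(s,115,135,175,180,400,400*45//60+100)])
b=c(t,125,155,245,300,480,580)
cv2.imwrite("pics/knob0.png",a);
cv2.imwrite("pics/house0.png",b)
E
```

```text
(no output)
```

View pics/knob0.png

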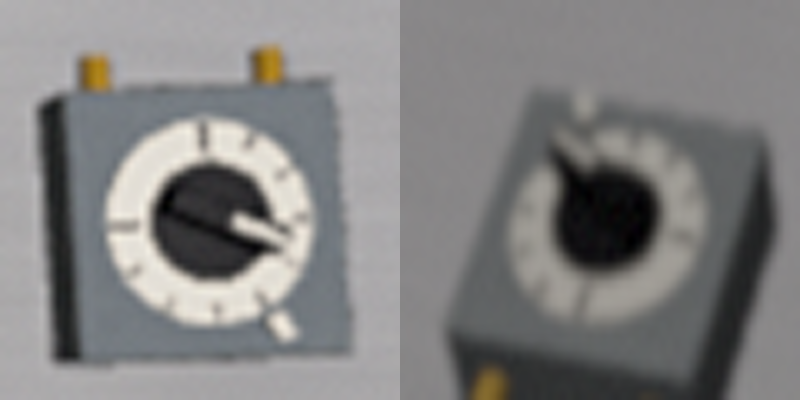

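View pics/house0.png

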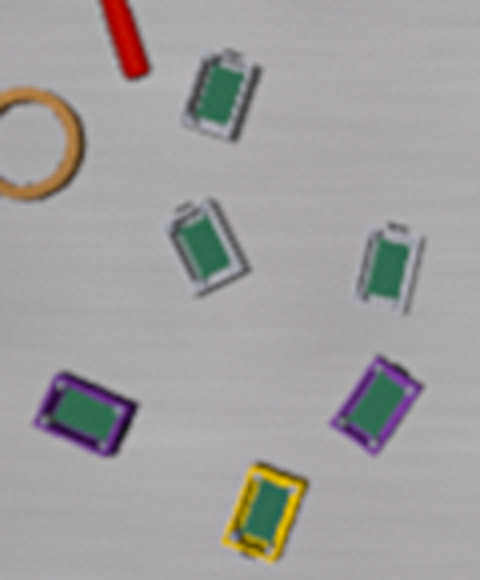

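```bash
cat > det.py <<'E'
from h import *
def greens(im):
    hsv=cv2.cvtColor(im,cv2.COLOR_RGB2HSV);m=cv2.inRange(hsv,(65,80,40),(90,255,200))
    n,l,st,c=cv2.connectedComponentsWithStats(m)
    out=[]
    for i in range(1,n):
        if st[i,4]<60: continue
        p=np.argwhere(l==i)[:,::-1].astype(np.float32);r=cv2.minAreaRect(p)
        b=cv2.boxPoints(r);k=1 if np.linalg.norm(b[1]-b[0])<np.linalg.norm(b[2]-b[1]) else 0
        out.append((c[i],b[k],b[k+1],st[i,4]))
    return out
def tri(u,v):
    c=[];
    A=np.zeros((3,3));b=np.zeros(3)
    for n,q in(("top",u),("scene",v)):
        K,R,t=cam(n);d=R.T@np.linalg.inv(K)@np.array([q[0],q[1],1.]);d/=np.linalg.norm(d);o=-R.T@t
        M=np.eye(3)-np.outer(d,d);A+=M;b+=M@o
    return np.linalg.solve(A,b)
E
python3 - <<'E'
from det import *
t=cv2.imread("pics/raw_top0.png")[:,:,::-1];s=cv2.imread("pics/raw_scene0.png")[:,:,::-1]
gt,gs=greens(t),greens(s)
for c,a,b,ar in gt:
    P=ray("top",c,.02);d=ray("top",b,.02)-ray("top",a,.02)
    q=proj("scene",P);j=min(gs,key=lambda g:np.linalg.norm(g[0]-q))
    print(c.round(1),ar,P.round(4),"yaw",np.degrees(np.arctan2(d[1],d[0])).round(1),np.linalg.norm(d).round(3),"tri",tri(c,j[0]).round(4),np.linalg.norm(j[0]-q).round(1))
def dark(n,im,z,box,thr):
    g=cv2.cvtColor(im,cv2.COLOR_RGB2GRAY);x0,y0,x1,y1=box;m=np.zeros_like(g);m[y0:y1,x0:x1]=(g[y0:y1,x0:x1]<thr)
    nn,l,st,c=cv2.connectedComponentsWithStats(m);i=1+np.argmax(st[1:,4])
    p=np.argwhere(l==i)[:,::-1].astype(np.float32);w=np.array([ray(n,q,z)[:2] for q in p],np.float32)
    r=cv2.minAreaRect(w);print(n,z,r,st[i],c[i].round(1));return w
dark("top",t,.008,(245,160,310,230),75);dark("scene",s,.012,(210,170,275,230),75)
# knob disc
g=cv2.cvtColor(t,cv2.COLOR_RGB2GRAY);x0,y0,x1,y1=365,190,405,236
sub=t[y0:y1,x0:x1].astype(int);m=((sub.min(2)>185)).astype(np.uint8)
nn,l,st,c=cv2.connectedComponentsWithStats(m);print(st,c+[x0,y0])
def c_(im,x0,y0,x1,y1,w,h):return cv2.resize(im[y0:y1,x0:x1],(w,h),interpolation=cv2.INTER_CUBIC)
cv2.imwrite("pics/tins0.png",np.hstack([c_(t,260,110,370,175,440,520)[:,:,::-1][:260],]) if 0 else np.vstack([c_(t,260,112,370,172,770,300)[:,:,::-1] if 0 else c_(t,260,112,370,172,530,290)[:,:,::-1],c_(s,135,190,245,262,530,310)[:,:,::-1]]))
E
```

```text
[179.5 178.2] 103 [0.5437 0.3577 0.02  ] yaw -16.7 0.046 tri [0.543  0.3564 0.0252] 1.1
[175.7 216.3] 101 [0.4085 0.3672 0.02  ] yaw -151.9 0.046 tri [ 0.4175  0.3841 -0.1437] 30.7
[221.5 221.9] 100 [0.3912 0.2058 0.02  ] yaw -11.4 0.046 tri [ 0.3925  0.2992 -0.1999] 56.0
[218.9 255.7] 106 [0.2736 0.2125 0.02  ] yaw -34.1 0.047 tri [ 0.2433  0.3207 -0.4111] 72.0
[146.1 258.2] 105 [0.2615 0.4663 0.02  ] yaw -112.0 0.047 tri [ 0.2712  0.4622 -0.2917] 68.1
[191.2 282.3] 92 [0.1808 0.3066 0.02  ] yaw -17.2 0.044 tri [ 0.107   0.4023 -0.5872] 78.6
top 0.008 ((0.48428863286972046, 0.008570633828639984), (0.17438386380672455, 0.14892354607582092), 0.7381846308708191) [ 257  172   43   50 2099] [277.9 196.4]Traceback (most recent call last):
  File "<stdin>", line 13, in <module>
  File "<stdin>", line 11, in dark
  File "h.py", line 6, in ray
    K,R,t=cam(n);d=R.T@np.linalg.inv(K)@np.array([uv[0],uv[1],1.]);c=-R.T@t
          ~~~^^^
  File "h.py", line 4, in cam
    p=camera_params(n);R=cv2.Rodrigues(np.array(p["rvec"],float))[0];return np.array(p["camera_matrix"],float),R,np.array(p["tvec"],float).ravel()
ValueError: time passes only in moves, steps and waits
```

```bash
python3 - <<'E'
s=open('h.py').read().replace("def cam(n):","import functools\n@functools.lru_cache(None)\ndef cam(n):");open('h.py','w').write(s)
d=open('det.py').read().replace("<60","<25");open('det.py','w').write(d)
E
python3 - <<'E'
from det import *
t=cv2.imread("pics/raw_top0.png")[:,:,::-1];s=cv2.imread("pics/raw_scene0.png")[:,:,::-1]
gt,gs=greens(t),greens(s)
for c,a,b,ar in gt:
    P=ray("top",c,.02);q=proj("scene",P);j=min(gs,key=lambda g:np.linalg.norm(g[0]-q))
    print(c.round(1),"tri",tri(c,j[0]).round(4),np.linalg.norm(j[0]-q).round(1),j[3])
def blob(n,im,z,box,f):
    x0,y0,x1,y1=box;m=np.zeros(im.shape[:2],np.uint8);m[y0:y1,x0:x1]=f(im[y0:y1,x0:x1].astype(int))
    nn,l,st,c=cv2.connectedComponentsWithStats(m)
    for i in range(1,nn):
        if st[i,4]<8: continue
        p=np.argwhere(l==i)[:,::-1].astype(np.float32);w=np.array([ray(n,q,z)[:2] for q in p],np.float32)
        (x,y),sz,a=cv2.minAreaRect(w);print(n,z,st[i,4],"px",c[i].round(1),"cen",w.mean(0).round(4),"rect",round(x,4),round(y,4),np.round(sz,3),round(a,1))
dk=lambda T:(lambda q:q.max(2)<T)
print("tray");blob("scene",s,.008,(210,170,275,230),dk(75))
print("caps");blob("top",t,.12,(270,115,370,172),dk(60));blob("scene",s,.12,(135,190,245,262),dk(60))
print("knobwhite");blob("top",t,.062,(365,190,406,236),lambda q:q.min(2)>165)
print("box");blob("top",t,.06,(355,185,412,240),lambda q:(q[:,:,2]-q[:,:,0]>8)&(q.max(2)>80))
def c_(im,x0,y0,x1,y1,w,h):return cv2.resize(im[y0:y1,x0:x1],(w,h),interpolation=cv2.INTER_CUBIC)[:,:,::-1]
cv2.imwrite("pics/tins0.png",np.vstack([c_(t,260,112,370,172,540,295),c_(s,135,190,245,260,470,300).copy() if 0 else cv2.copyMakeBorder(c_(s,135,190,245,260,470,300),0,0,0,70,0)]))
E
```

```text
[179.5 178.2] tri [0.543  0.3564 0.0252] 1.1 64
[175.7 216.3] tri [0.4084 0.3649 0.0263] 1.4 47
[221.5 221.9] tri [0.3911 0.2052 0.0257] 1.1 50
[218.9 255.7] tri [0.2741 0.2111 0.027 ] 1.3 38
[146.1 258.2] tri [0.2619 0.4647 0.027 ] 1.3 31
[191.2 282.3] tri [0.1817 0.305  0.0266] 1.1 25
tray
scene 0.008 1632 px [240.4 200.5] cen [0.4857 0.012 ] rect 0.4886 0.0075 [0.182 0.151] 1.4
scene 0.008 42 px [217.5 226.8] cen [ 0.6139 -0.0338] rect 0.6126 -0.034 [0.02  0.024] 14.3
caps
top 0.12 13 px [363. 115.] cen [ 0.7487 -0.2665] rect 0.7487 -0.2665 [0.   0.04] 0.6
top 0.12 42 px [282.6 126.5] cen [ 7.071e-01 -6.000e-04] rect 0.7073 -0.0018 [0.024 0.02 ] 0.5
top 0.12 124 px [275.1 149.9] cen [0.6284 0.0235] rect 0.6309 0.021 [0.094 0.046] 46.6
top 0.12 17 px [336.1 138. ] cen [ 0.6704 -0.1774] rect 0.6693 -0.1782 [0.03  0.008] 11.0
top 0.12 39 px [349.  139.2] cen [ 0.667  -0.2197] rect 0.6675 -0.2198 [0.02 0.02] 89.8
top 0.12 8 px [341.4 161.5] cen [ 0.5921 -0.1945] rect 0.5921 -0.1933 [0.01  0.007] 0.6
scene 0.12 741 px [232.5 204.2] cen [0.5901 0.0148] rect 0.6 0.0078 [0.132 0.092] 14.6
[... 313 characters left out ...]
 0.689  -0.0057] rect 0.6883 -0.0057 [0.026 0.022] 16.4
scene 0.12 173 px [230.9 246.3] cen [0.743  0.0524] rect 0.7488 0.0489 [0.041 0.092] 81.9
scene 0.12 44 px [207.9 246.6] cen [ 0.761  -0.0137] rect 0.7612 -0.0142 [0.046 0.011] 22.1
knobwhite
top 0.062 38 px [382.  190.5] cen [ 0.504  -0.3432] rect 0.504 -0.3432 [0.003 0.061] 0.7
top 0.062 452 px [385.7 212.9] cen [ 0.4279 -0.3549] rect 0.4276 -0.3558 [0.102 0.102] 0.7
top 0.062 10 px [397.  228.5] cen [ 0.3756 -0.3922] rect 0.3756 -0.3922 [0.007 0.01 ] 89.2
top 0.062 18 px [381.5 235. ] cen [ 0.353  -0.3398] rect 0.353 -0.3398 [0.    0.057] 0.8
box
top 0.06 713 px [384.8 212.4] cen [ 0.4298 -0.3523] rect 0.4282 -0.355 [0.134 0.134] 3.3
```

View pics/tins0.png

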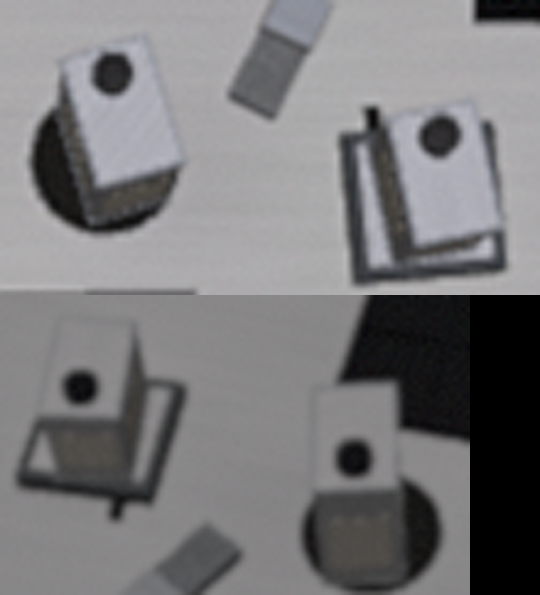

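Three grey housings at top-px (179,178), (176,216), (222,222) match the description. The purple ones at (219,256) and (146,258) and the yellow one at (191,282) are look-alikes, as the enlarged crop confirms. The tins stand at (285,135) on the mat and (350,147) on the plate. The knob pointer is about 110° clockwise from the zero tick (top), and the tab is at (397,228).

```bash
cat >> h.py <<'E'
def down(yaw):
    return np.array([np.cos(yaw/2),np.sin(yaw/2),0,0])
def yaw_now():
    q=manip.get_obs()["eef_rot"];return 2*np.arctan2(q[1],q[0])
def force():
    o=manip.get_obs();return o["wrist_force"].round(1),o["torque"].round(2),round(float(o["finger_gap"]),3),round(float(o["finger_force"]),1)
D=np.radians
E
python3 - <<'E'
from h import *
A=[.428,-.355]
for y in(73,-107,253):
    r=[]
    for d in(0,55,110,-40):
        q=manip.solve_ik(A+[.071],down(D(y+d)));r.append(None if q is None else np.round(q,2).tolist())
    print(y,*r,sep="\n")
pt=lambda cx,cy:(260+cx/4.909-.5,112+cy/4.917-.5)
for n,z,cs in(("tall",.136,[(58,62),(147,35),(185,162),(95,192)]),("short",.103,[(385,113),(473,98),(502,232),(412,250)]),("plate",.018,[(340,135),(495,122),(507,268),(357,283)])):
    w=np.array([ray("top",pt(*c),z)[:2] for c in cs]);e=w[1]-w[2]+w[0]-w[3]
    print(n,w.mean(0).round(4),"yaw",np.degrees(np.arctan2(e[1],e[0])).round(1),np.linalg.norm(e)/2,np.linalg.norm(w[0]-w[1]))
print("caps",ray("top",pt(112,73),.149),ray("top",pt(440,136),.116),"mat",ray("top",pt(106,158),.006))
E
```

```text
73
[0.73, 0.4, -0.18, 1.98, 0.1, 0.77, 0.19]
[0.87, 0.42, -0.36, 1.97, 0.2, 0.79, 1.06]
[1.01, 0.45, -0.54, 1.96, 0.31, 0.81, 1.92]
[0.62, 0.4, -0.05, 1.99, 0.03, 0.76, -0.45]
-107
[0.23, 0.43, 0.43, 2.01, -0.25, 0.76, -2.63]
[0.39, 0.4, 0.22, 2.0, -0.13, 0.75, -1.78]
[0.54, 0.4, 0.04, 1.99, -0.02, 0.75, -0.92]
[1.37, 0.61, -1.03, 1.94, 0.64, 0.96, 2.17]
253
[0.23, 0.43, 0.43, 2.01, -0.25, 0.76, -2.63]
[0.39, 0.4, 0.22, 2.0, -0.13, 0.75, -1.78]
[0.54, 0.4, 0.04, 1.99, -0.02, 0.75, -0.92]
[1.37, 0.61, -1.03, 1.94, 0.64, 0.96, 2.17]
tall [ 0.6769 -0.0052] yaw 16.5 0.09031048999149553 0.06220495534955777
short [ 0.6453 -0.2257] yaw 11.3 0.09485825914063464 0.06088453559552572
plate [ 0.6422 -0.2305] yaw 5.3 0.10762050892149361 0.11248218337286067
caps [0.70019229 0.00177721 0.149     ] [ 0.66786443 -0.22109234  0.116     ] mat [ 0.67438703 -0.00085091  0.006     ]
```

```bash
python3 - <<'E'
from h import *
A=[.428,-.355]
manip.set_gripper(.5)
manip.reach(A+[.2],down(D(73)))
manip.move_l(A+[.071],.12)
manip.set_gripper(0);print(force())
q0=np.array(manip.get_obs()["joint_positions"])
for a in list(range(10,105,10))+[106,110,113,116]:
    q=q0.copy();q[6]+=D(a);manip.goto_joints(q);o=manip.get_obs();print(a,np.degrees(yaw_now()).round(1),force()[1],end=" ")
    if a>100 and abs(o["torque"][2])>1.5: break
manip.hold(.4);print(force())
E
```

```text
(array([ 7.5, -0.5, -5.1]), array([-0.31, -2.02, -0.09]), 0.149, 30.0)
10 82.8 [0.02 0.13 0.08] 20 92.6 [0.1  0.5  0.08] 30 102.6 [0.03 0.69 0.04] 40 112.6 [0.23 1.25 0.03] 50 122.6 [0.14 1.36 0.1 ] 60 132.6 [0.05 1.55 0.05] 70 142.6 [-0.04  1.68  0.01] 80 152.5 [-0.2   1.74  0.02] 90 162.5 [-0.39  1.81  0.05] 100 172.5 [-0.59  1.79  0.12] 106 178.5 [-0.72  1.77  0.05] 110 182.5 [-0.76  1.8   0.04] 113 185.5 [-0.79  1.69 -0.4 ] 116 188.4 [-0.71  1.63 -0.75] (array([-8.1, -3.1,  2.6]), array([-0.73,  1.66, -0.73]), 0.157, 31.7)
```

```bash
cat >> det.py <<'E'
T=np.array([.4855,.008]);TY=D(1.0)
def cell(sx,sy):
    c,s=np.cos(TY),np.sin(TY);return T+np.array([c*sx*.044-s*sy*.0375,s*sx*.044+c*sy*.0375])
def find(p):
    im=get_image("top")
    best=None
    for c,a,b,ar in greens(im):
        P=ray("top",c,.0255)[:2];d=ray("top",b,.0255)-ray("top",a,.0255);y=np.arctan2(d[1],d[0])
        if np.linalg.norm(P-p)<.07 and (best is None or np.linalg.norm(P-p)<np.linalg.norm(best[0]-p)): best=(P,(y+np.pi/2)%np.pi-np.pi/2,ar)
    return best
def best_yaw(pos,y):
    c=[]
    for k in(-1,0,1):
        q=manip.solve_ik(list(pos),down(y+k*np.pi))
        if q is not None: c.append((abs(q[6]),y+k*np.pi))
    return min(c)[1]
def up(z=.2):
    p=manip.get_obs()["eef_pos"];manip.move_l([p[0],p[1],z],.25)
E
python3 - <<'E'
from det import *
manip.set_gripper(.4);up(.2)
p=[.55,-.15,.3];manip.reach(p,down(best_yaw(p,0)))
save("top","knob1.png",(355,180,415,240),6)
for h in((.543,.3564),(.4084,.3649),(.3911,.2052)):
    r=find(np.array(h));print(r)
    for z in(.017,.14):
        for k in(0,np.pi): q=manip.solve_ik(list(r[0])+[z],down(r[1]+k));print(z,k,None if q is None else np.round(q,2)[[0,6]])
for s in((1,1),(1,-1),(-1,1)):
    for k in(0,np.pi): q=manip.solve_ik(list(cell(*s))+[.017],down(TY+k));print(s,k,None if q is None else np.round(q,2)[[0,6]])
print(manip.get_obs()["t"])
E
```

```text
(array([0.54271111, 0.35653984]), np.float64(-0.29230822333324635), np.int32(102))
0.017 0 [-1.2  -1.99]
0.017 3.141592653589793 [-1.01  0.93]
0.14 0 [-1.31 -2.06]
0.14 3.141592653589793 [-1.15  0.92]
(array([0.40809929, 0.36582202]), np.float64(0.49014640092197626), np.int32(102))
0.017 0 [-1.4  -1.37]
0.017 3.141592653589793 [-0.32  0.78]
0.14 0 [-1.62 -1.46]
0.14 3.141592653589793 [-0.3   0.97]
(array([0.39110926, 0.20524251]), np.float64(-0.19839780667247298), np.int32(100))
0.017 0 [-1.22 -1.86]
0.017 3.141592653589793 [-1.1   1.14]
0.14 0 [-1.73 -1.88]
0.14 3.141592653589793 [-1.45  0.95]
(1, 1) 0 [-0.83 -1.12]
(1, 1) 3.141592653589793 [0.33 0.95]
(1, -1) 0 [-0.7  -0.97]
(1, -1) 3.141592653589793 [0.61 0.97]
(-1, 1) 0 [-0.83 -1.28]
(-1, 1) 3.141592653589793 [0.33 0.93]
12.575
```

View pics/knob1.png

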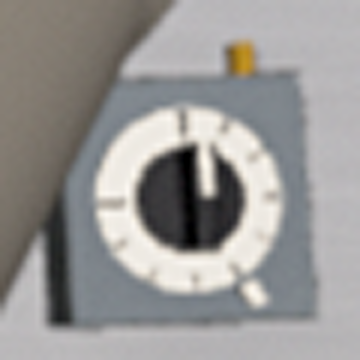

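The knob is at zero: the pointer lies along the top tick at crop px (205,170). Next, the housings.

```bash
cat >> det.py <<'E'
def pick_place(p,s):
    r=find(np.array(p));print("found",r)
    c,y,_=r;y=best_yaw([*c,.14],y)
    manip.set_gripper(.85)
    manip.reach([*c,.14],down(y));manip.move_l([*c,.013],.12)
    manip.set_gripper(0);print("grip",force())
    up(.12);print("lift",force())
    t=cell(*s);yt=min((TY+k*np.pi for k in(-2,-1,0,1,2)),key=lambda v:abs((v-y)))
    try: manip.reach([*t,.12],down(yt))
    except manip.Unreachable: manip.reach([*t,.12],down(best_yaw([*t,.12],TY)))
    print("at",force())
    manip.move_l([*t,.03],.12);manip.move_l([*t,.0175],.03);print("down",force())
    manip.set_gripper(.62);up(.14);print("t",manip.get_obs()["t"])
E
python3 - <<'E'
from det import *
pick_place((.3911,.2052),(1,-1))
p=[.5,-.25,.3];manip.reach(p,down(best_yaw(p,0)))
save("top","h1.png",(160,130,330,260),4)
E
```

```text
found (array([0.39110926, 0.20524251]), np.float64(-0.19839780667247298), np.int32(100))
grip (array([-1.4,  1.5,  5.6]), array([0.15, 0.19, 0.04]), 0.507, 29.9)
lift (array([-1.3,  1.2, -0.8]), array([ 0.09, -0.08,  0.01]), 0.509, 29.9)
at (array([ 0.3,  0.5, -1. ]), array([ 0.11, -0.14,  0.01]), 0.513, 29.9)
down (array([-0.5, -0.7, -0.7]), array([ 0.08, -0.16,  0.01]), 0.506, 29.9)
t 21.1917
```

View pics/h1.png

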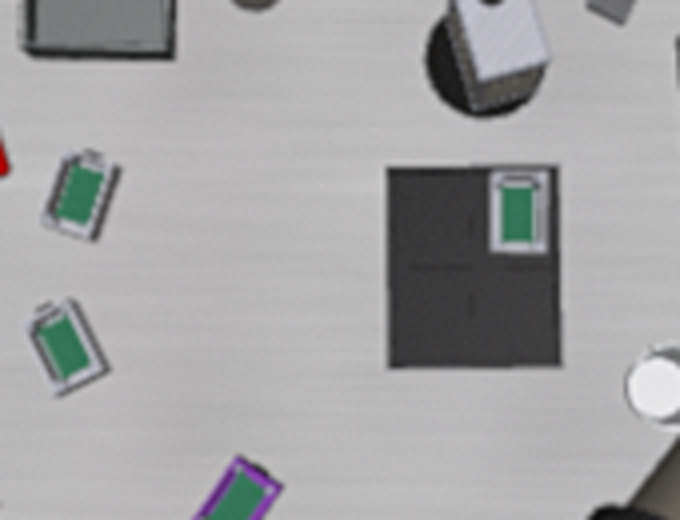

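```bash
python3 - <<'E'
from det import *
r=find(cell(1,-1));print("placed",r,cell(1,-1),ray("top",np.array([160+518/4,130+212/4])-.4,.046))
t=cv2.imread("pics/raw_h1.png")[:,:,::-1];g=t.max(2)
# tray edges by corners in crop
for c in((387,168),(560,165),(562,366),(388,368)):print(ray("top",np.array([160+c[0]/4,130+c[1]/4])-.4,.012)[:2].round(4))
pick_place((.543,.3564),(1,1))
pick_place((.408,.3658),(-1,1))
p=[.5,-.25,.3];manip.reach(p,down(best_yaw(p,0)))
save("top","h2.png",(160,130,330,260),4)
for s in((1,-1),(1,1),(-1,1)):print(find(cell(*s)),cell(*s))
E
```

```text
placed (array([ 0.53031459, -0.02894619]), np.float64(0.006388181497112733), np.int32(91)) [ 0.53014776 -0.02872638] [ 0.5292574  -0.02799219  0.046     ]
[0.5713 0.0864]
[ 0.5758 -0.0671]
[ 0.3976 -0.0697]
[0.3939 0.0831]
found (array([0.54271111, 0.35653984]), np.float64(-0.29230822333324635), np.int32(102))
grip (array([-1.7,  0.3,  3.3]), array([0.11, 0.07, 0.04]), 0.509, 30.0)
lift (array([-0.5,  0.3, -1.7]), array([-0.06, -0.13,  0.01]), 0.513, 30.0)
at (array([ 0.7,  0.7, -0.6]), array([ 0.07, -0.12, -0.01]), 0.508, 30.0)
down (array([ 0.4,  0.1, -0.8]), array([ 0.06, -0.16, -0.02]), 0.507, 30.0)
t 32.6583
found (array([0.40777429, 0.36578516]), np.float64(0.4901463983329326), np.int32(101))
grip (array([-0.3, -0.2,  3.8]), array([-0.06,  0.25, -0.04]), 0.509, 30.0)
lift (array([-0.3,  0.1, -1.1]), array([-0.06,  0.11,  0.02]), 0.507, 30.0)
at (array([-1.,  0., -1.]), array([0.07, 0.03, 0.02]), 0.508, 30.0)
down (array([ 0.8, -0.2, -0.6]), array([ 0.03,  0.  , -0.01]), 0.512, 30.0)
t 42.025
(array([ 0.53031459, -0.02894619]), np.float64(0.006388181497112733), np.int32(91)) [ 0.53014776 -0.02872638]
(array([0.529427  , 0.04647841]), np.float64(0.010571634544898956), np.int32(104)) [0.52883883 0.04626219]
(array([0.44153106, 0.04548783]), np.float64(0.0105716345448994), np.int32(104)) [0.44085224 0.04472638]
```

View pics/h2.png

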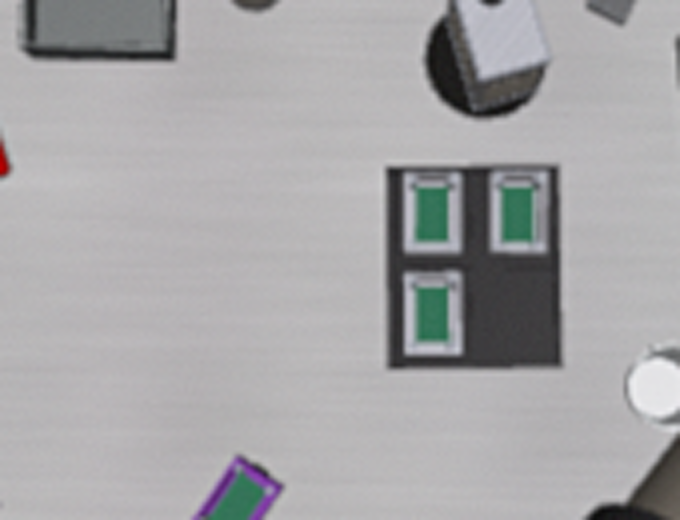

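```bash
cat >> det.py <<'E'
def carry(src,sy,sz,dst,dy,dz,h,clear=.03):
    y=best_yaw([*src,sz+h+.1],sy)
    manip.set_gripper(.93)
    manip.reach([*src,sz+h+.11],down(y));manip.move_l([*src,sz+h],.1)
    manip.set_gripper(0);print("grip",force())
    zc=max(sz,dz)+h+clear
    manip.move_l([*src,zc],.08);print("lift",force(),np.degrees(y))
    yt=y+dy-sy
    manip.move_l([*dst,zc],.12,rotation=down(yt));print("over",force())
    manip.move_l([*dst,dz+h+.008],.08);manip.move_l([*dst,dz+h+.001],.02);print("down",force())
    manip.set_gripper(.93);up(dz+h+.13);print("t",manip.get_obs()["t"])
E
python3 - <<'E'
from det import *
carry((.6453,-.2257),D(11.5),.018,(.5,-.165),D(11.5),0,.045)
p=[.5,.25,.3];manip.reach(p,down(best_yaw(p,0)))
save("top","t1.png",(250,100,420,240),4);save("scene","t1s.png")
E
```

```text
grip (array([-0.5, -1.8,  2.4]), array([-0.43, -0.02,  0.03]), 0.633, 30.0)
lift (array([ 0.2, -0.2, -2.9]), array([ 0.01,  0.05, -0.02]), 0.633, 30.0) 11.5
over (array([-0.7, -0.2, -2.2]), array([ 0.02,  0.02, -0.05]), 0.637, 30.0)
down (array([ 0.5, -0.5, -3. ]), array([ 0.  ,  0.07, -0.06]), 0.639, 30.0)
t 51.1667
```

View pics/t1.png

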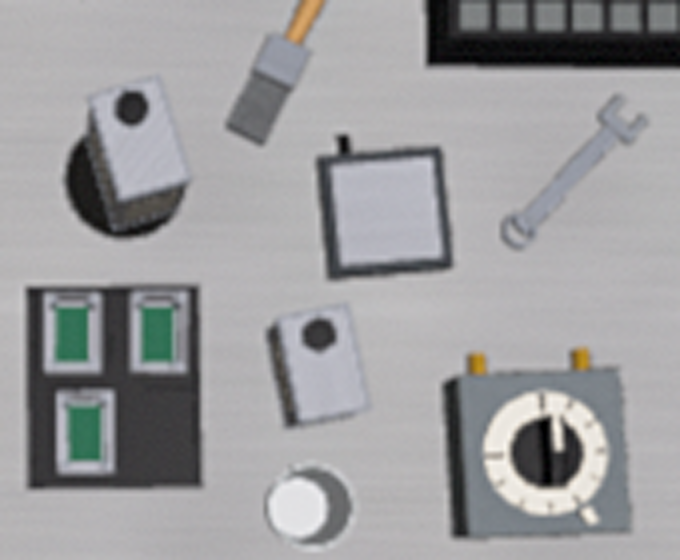

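```bash
python3 - <<'E'
from det import *
pl=ray("top",(250+388.75/4-.4,100+212.5/4-.4),.018)[:2];print("plate",pl)
sh=np.mean([ray("top",(250+a/4-.4,100+b/4-.4),.085)[:2] for a,b in((275,319),(347,304),(370,407),(296,425))],0);print("short",sh)
print("house",find(cell(-1,1)),cell(-1,1))
carry((.6769,-.0052),D(16.5),.006,tuple(pl),D(16.5),.018,.08)
p=[.5,.25,.3];manip.reach(p,down(best_yaw(p,0)))
save("top","t2.png",(250,100,420,240),4)
E
```

```text
plate [ 0.64156654 -0.23321942]
short [ 0.4994924  -0.16307842]
house (array([0.44237649, 0.03440061]), np.float64(0.009973676118466557), np.int32(99)) [0.44085224 0.04472638]
grip (array([ 2.1, -1. ,  0.6]), array([-0.38, -0.34, -0.02]), 0.641, 29.9)
lift (array([-1. ,  0.2, -4.2]), array([0.04, 0.02, 0.05]), 0.638, 29.9) 16.5
over (array([ 0. ,  0.5, -4.8]), array([ 0.02,  0.02, -0.01]), 0.64, 29.9)
down (array([ 0.3, -1.5, -4.1]), array([-0.03,  0.03, -0.04]), 0.64, 29.9)
t 61.7583
```

View pics/t2.png

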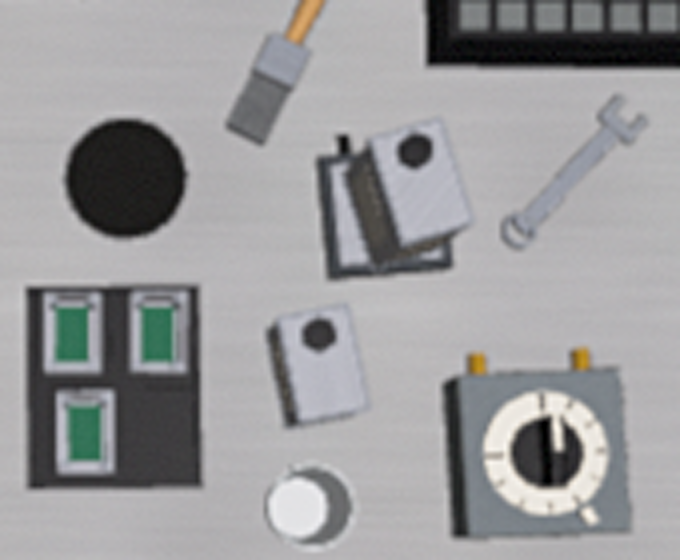

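```bash
python3 - <<'E'
from det import *
im=get_image("top")[120:165,262:302];m=(im.max(2)<60).astype(np.uint8)
n,l,st,c=cv2.connectedComponentsWithStats(m);i=1+np.argmax(st[1:,4]);px=c[i]+[262,120];mt=ray("top",px,.006)[:2];print("mat",px,st[i],mt)
# re-centre nudged housing
hp=find(cell(-1,1))[0];t=cell(-1,1)
y=best_yaw([*hp,.1],TY);manip.set_gripper(.8);manip.reach([*hp,.12],down(y));manip.move_l([*hp,.0175],.1)
manip.set_gripper(0);print(force());manip.move_l([*hp,.035],.1);manip.move_l([*t,.035],.05);manip.move_l([*t,.0175],.05);manip.set_gripper(.62);up(.14)
carry((.4995,-.164),D(11.5),0,tuple(mt),D(11.5),.006,.045,.055)
p=[.55,.3,.3];manip.reach(p,down(best_yaw(p,0)))
save("top","t3.png",(250,100,420,240),4)
for s in((1,-1),(1,1),(-1,1)):print(find(cell(*s)),cell(*s))
E
```

```text
mat [281.03793627 144.16691958] [  5  10  29  29 659] [ 6.72444469e-01 -6.70236261e-04]
(array([-1.4,  0.1,  6.5]), array([ 0.13,  0.3 , -0.  ]), 0.508, 30.0)
grip (array([-0.1, -1. ,  4. ]), array([-0.09,  0.03,  0.02]), 0.638, 30.0)
lift (array([ 0.1, -0.4, -3.5]), array([ 0.04, -0.03,  0.06]), 0.638, 30.0) 11.5
over (array([ 0.7, -0.2, -2.8]), array([-0.01,  0.08, -0.05]), 0.639, 30.0)
down (array([-0.1,  0.3, -2.7]), array([ 0.04, -0.03, -0.01]), 0.634, 30.0)
t 79.55
(array([ 0.53031459, -0.02894619]), np.float64(0.006388181497112733), np.int32(91)) [ 0.53014776 -0.02872638]
(array([0.529427  , 0.04647841]), np.float64(0.010571634544898956), np.int32(104)) [0.52883883 0.04626219]
(array([0.44132877, 0.04536685]), np.float64(0.0105716345448994), np.int32(103)) [0.44085224 0.04472638]
```

View pics/t3.png

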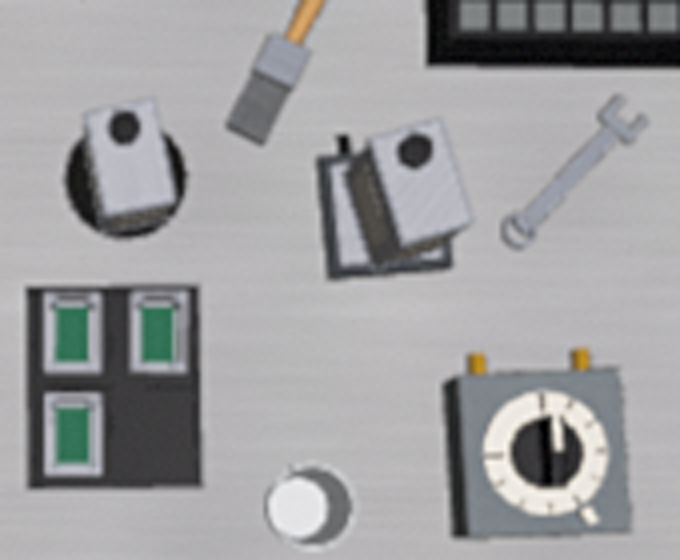

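```bash
python3 - <<'E'
from det import *
pt=lambda a,b:(250+a/4-.4,100+b/4-.4)
print("tall",ray("top",pt(420.5,183),.148)[:2],"short",ray("top",pt(130,159),.091)[:2])
for n in("top","scene"):
    im=np.mean([get_image(n).astype(float) for _ in range(4)],0);w=im.min(2)
    A0=np.array([.428,-.3555,.0615])
    H,W=w.shape;uu=np.argwhere(np.ones_like(w))[:,::-1]
    uu=uu[np.linalg.norm(uu-proj(n,A0),axis=1)<35]
    P=np.array([ray(n,u,.0615)[:2] for u in uu]);v=np.array([w[u[1],u[0]] for u in uu])
    r=np.linalg.norm(P-A0[:2],axis=1)
    # outer disc edge: threshold mid, enclosing fit of white + inside
    m=np.zeros(w.shape,np.uint8)
    for u,rr,vv in zip(uu,r,v):
        if vv>150 and rr<.056: m[u[1],u[0]]=255
    cs=max(cv2.findContours(m,cv2.RETR_EXTERNAL,cv2.CHAIN_APPROX_NONE)[0],key=len)
    hull=cv2.convexHull(cs)[:,0].astype(float);Wc=np.array([ray(n,h,.0615)[:2] for h in hull])
    s=np.linalg.lstsq(np.c_[2*Wc,np.ones(len(Wc))],(Wc**2).sum(1),rcond=None)[0];C=s[:2]
    print(n,"disc",C.round(4),np.sqrt(s[2]+C@C).round(4))
    Pt=np.array([ray(n,u,.068)[:2] for u in uu]);r=np.linalg.norm(Pt-C,axis=1);a=np.degrees(np.arctan2(*(Pt-C).T[::-1]))
    k=(r>.056)&(r<.075)&(np.abs(a+144)<18);wt=np.clip(v[k]-np.median(v[k])-15,0,None)
    tc=(Pt[k]*wt[:,None]).sum(0)/wt.sum();print("tab",tc.round(4),np.linalg.norm(tc-C).round(4),np.degrees(np.arctan2(*(tc-C)[::-1])).round(2))
E
```

```text
tall [ 0.64039295 -0.23224763] short [ 6.70611229e-01 -4.97658583e-04]
top disc [ 0.4282 -0.3559] 0.0537
tab [ 0.3755 -0.3906] 0.0631 -146.64
scene disc [ 0.4454 -0.3413] 0.0265
tab [ 0.4034 -0.3876] 0.0625 -132.26
```

```bash
python3 - <<'E'
from det import *
A=[.428,-.3555]
manip.set_gripper(.5)
manip.reach(A+[.2],down(D(183.5)));manip.move_l(A+[.071],.12)
manip.set_gripper(0);print(force())
q0=np.array(manip.get_obs()["joint_positions"])
for a in list(np.arange(15,150,15))+[150.1]:
    q=q0.copy();q[6]-=D(a);manip.goto_joints(q)
print(np.degrees(yaw_now()),force());manip.hold(.3);print(np.degrees(yaw_now()))
manip.set_gripper(.4);up(.22)
p=[.55,.3,.3];manip.reach(p,down(best_yaw(p,0)))
save("top","k2.png",(355,180,415,240),8);print(manip.get_obs()["t"])
E
```

```text
(array([ 0.5, -5.5, -1.2]), array([-0.91, -0.39, -0.07]), 0.146, 30.0)
33.7849865565569 (array([13.7,  4.3, -8. ]), array([ 0.89, -3.42, -0.06]), 0.148, 30.0)
33.82332204514126
94.7667
```

View pics/k2.png

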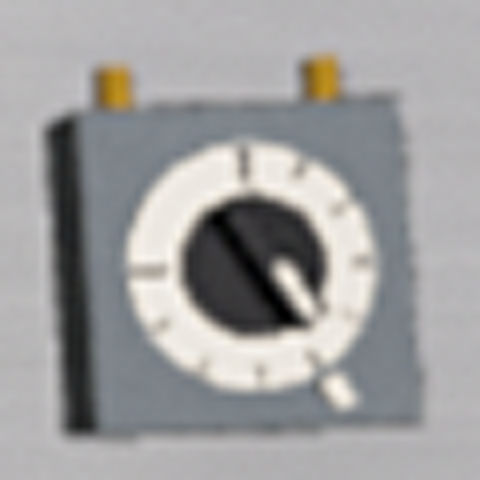

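```bash
python3 - <<'E'
from det import *
n="top";w=np.mean([get_image(n).astype(float).mean(2) for _ in range(6)],0)
C=np.array([.4282,-.3559]);u0=proj(n,[*C,.097])
uu=np.argwhere(np.ones_like(w))[:,::-1];uu=uu[np.linalg.norm(uu-u0,axis=1)<14]
v=np.array([w[u[1],u[0]] for u in uu])
def fit(z,sel,wt):
    P=np.array([ray(n,u,z)[:2] for u in uu[sel]]);c=(P*wt[:,None]).sum(0)/wt.sum();M=((P-c)*wt[:,None]).T@(P-c);e,V=np.linalg.eigh(M);d=V[:,1]
    d=d if d[0]<0 else -d;print(z,len(P),c.round(4),np.degrees(np.arctan2(d[1],d[0])).round(1),np.sqrt(e/wt.sum()).round(4), "cen-dir",np.degrees(np.arctan2(*(c-C)[::-1])).round(1))
R=np.linalg.norm(np.array([ray(n,u,.097)[:2] for u in uu])-C,axis=1)
R2=np.linalg.norm(np.array([ray(n,u,.066)[:2] for u in uu])-C,axis=1)
s=(R2<.032);print(np.percentile(v[s],[5,20,50,80]))
k=s&(v<30);fit(.085,k,40-v[k])
for lim in(.022,.025,.028):
    k=(R<lim)&(v>80);fit(.097,k,v[k]-60)
E
```

```text
[ 11.02222222  45.54444444  56.44444444 127.67777778]
0.085 29 [ 0.4259 -0.349 ] -146.0 [0.0016 0.0153] cen-dir 108.8
0.097 36 [ 0.4221 -0.3645] 164.0 [0.0055 0.0089] cen-dir -125.1
0.097 54 [ 0.4254 -0.3684] 168.2 [0.007  0.0119] cen-dir -102.6
0.097 75 [ 0.4289 -0.3704] -177.1 [0.0082 0.0143] cen-dir -87.4
```

```bash
python3 - <<'E'
from det import *
for s in((1,-1),(1,1),(-1,1)):print(find(cell(*s)),cell(*s))
print(manip.sign_off())
E
```

```text
(array([ 0.53031459, -0.02894619]), np.float64(0.006388181497112733), np.int32(91)) [ 0.53014776 -0.02872638]
(array([0.52946271, 0.04635951]), np.float64(0.010571634544898956), np.int32(103)) [0.52883883 0.04626219]
(array([0.44132877, 0.04536685]), np.float64(0.0105716345448994), np.int32(103)) [0.44085224 0.04472638]
the job is handed in; nothing more can be done
None
```

I handed the job in at about 95 s with every step done: knob to zero, tins swapped, all three grey housings in tray compartments, and the pointer within about 1° of the set tab by camera; sign-off gave no verdict.

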